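Send a cast-off tea cup into the breakage bin with its lid lever

TASK

Press the lever paddle of the breakage bin down with your fingertips so that the lid rises and the tea cup lying in the chute rolls into the bin, then ease the lever back up so that the lid closes without slamming. Work only the lever: do not touch the lid or the cup in the chute, and leave the flask, the bowl and the other tea cup where they stand. Finish with the lid shut and your hand clear.

Things in the scene. Friction and masses are not known exactly. Their poses are not given: they have to be found in the camera images.
- bin: Breakage bin, fixed: a yellow tub 180 (x) by 170 (y) mm, walls 166 mm high, front wall 98 mm. Origin: centre of its underside on the table; x points from its front (chute, robot's side) to its back, y left, z up; yaw within 0.35 rad. Against its right (-y) side a grey gear housing, x -90 to 110, y -87 to -123 mm, 150 mm high (185 at the back end); a steel lever comes out of it to the front.
- chute_end (a point): Lower end of the steel chute at the bin's front opening, in the middle of its floor: x = -80, y = 0, z = 100 mm in the bin's frame; its axes are the bin's. The chute is 92 mm wide and rises from here at 14 degrees towards -x, to x = -205 mm, 130 mm high; its side and end rails reach 165 mm above the table.
- pivot (a point): Centre of the lever's axle, at x = -60, y = -137, z = 100 mm in the bin's frame; the lever turns in the vertical plane through here that is parallel to the bin's x axis. Its axes are those of the bin.
- paddle (a point): Centre of the upper face of the lever's paddle, moving with it: a flat ribbed steel plate 46 mm long, 66 wide, 8 thick on the lever's free end, at the front right of the bin beside the chute. It lies 180 mm from the pivot along the lever, its face 8 mm above the line from the pivot. Face 148 mm above the table when up, 68 mm fully pressed.
- lever (a joint): Angle of the lever, rad: 0 = up at rest (lid shut; lever rises to the paddle at 0.225 rad above level), grows as the paddle is pressed, stop at 0.45 (0.225 rad below level). Sprung up: 4 to 7 N on the paddle moves it. Let go, it flies up and the lid slams; rising faster than 0.9 rad/s (paddle 0.16 m/s) is a slam. Let go in the last 0.03 rad it is still gentle.
- cup: The cast-off tea cup: a straight blue ceramic cup, 60 mm in diameter, 66 mm long, lying on its side across the chute, leaning against the lid's front lip; it rolls in under its own weight, in less than a second, once the lid is high enough. Not to be touched. Its origin is on its outside and turns as it rolls: refer to cup_center.
- cup_center (a point): Centre of the cast-off cup. In the bin's frame it starts near x = -117 mm, z = 139 mm; inside the bin it lies within the tub's walls, about 40 mm above the table.
- flask_mid (a point): A white ceramic flask with a narrow neck, 72 mm in diameter, 132 mm tall, standing loose to the left of the chute (the point is half-way up); leave it.
- bowl_mid (a point): A dark lacquered bowl, 110 mm across the rim, 60 mm high, standing loose to the right of the paddle (the point is half-way up); leave it.
- teacup_mid (a point): An upright blue tea cup, 68 mm across, 70 mm high, standing loose on the table to the right of the lever and the gear housing (the point is half-way up); leave it.
- lid: Aluminium lid, 176 by 164 mm, its front lip turned down 46 mm to hold the cup back; not to be touched. Origin at the middle of its top, 87 mm in front of its hinge along the top of the bin's back wall; x to the back. Geared to the lever: its angle is always twice the lever's, 0.9 rad fully raised. The cup passes under it from about 0.35 rad.

How it is judged:
By the outcome, as a careful person would: the job done as asked, in the order asked, and still so for the second after the job is handed in, with the robot touching nothing.
It also fails if it takes over 42 s, if anything falls off the work surface, if the arm or the gripper's body presses on something with over 40 N, if the wrist force passes 120 N, or if a joint passes its speed limit or range.

ROBOT

A 7-joint arm with a two-finger parallel gripper is mounted at the origin on the work surface. World frame = base frame: x ahead of the robot, y to its left, z up, the work surface at z = 0. Lengths are in m, angles in rad, forces in N, time in s.
With the tool pointing down it reaches from about 0.425 to 0.925 m from the base axis. Payload 6.8 kg.
Tool frame: the origin (TCP) lies midway between the tips of the shut fingers; the grasp point (between the pads) lies 19 mm behind it; z points along the fingers, y is the line along which they close (so a half turn about z gives the same grasp; the last joint's range is limited). The gripper opens to 85 mm and grips with 20 to 120 N. Pads are 22 mm wide; open, the fingers measure 114 mm over their backs; the gripper's body (76 mm by 85 mm) begins 54 mm behind the grasp point. The pads swing forward as they close: fully open they stand 13 mm farther back than shut.
Start: joints at [-1.213, 0.477, 0.022, 1.555, -0.011, 1.109, -0.083], TCP at [0.303, 0.603, 0.195] pointing down, gripper open.
Joint ranges: [-2.96, 2.96], [-0.34, 2.1], [-1.41, 1.46], [0.24, 2.44], [-1.37, 4.51], [0.17, 1.92], [-2.96, 2.96]. Speed limits (rad/s): [2.39, 2.39, 3.14, 3.14, 3.14, 3.14, 3.14].

INTERFACE

Orientations are given as a unit quaternion [w, x, y, z].
In Python, from station import * gives the robot as it stands.
- The arm moves only by the shell command python3 -m creep 'ROWS' [FORCE]. ROWS is JSON, a list of rows, each a list of 7 numbers: the gripper command: -1 is shut, 1 is fully open, values between are in proportion, then the shift along the world's x, y, z in mm, then the turn, a rotation vector about the world's x, y, z in rad. A call has 1 to 5 rows; each row shifts and turns the commanded pose from where the row before left it; what a row does not reach is not made up. A row lasts 1/8 s, in which the tool goes at most 62.5 mm and 10.7 degrees, less where a joint would pass 70% of its speed; a pose out of reach is approached as far as the arm can. A call is refused whole if a number of a shift passes 62.5 or a number of a turn 0.188, either way. A call with a gripper value outside its range is refused whole. The fingers move at their own pace and stop on an object; FORCE is the grip in N (left out, the last holds). Time passes only in rows, so rows that do not move let the fingers close. It gives the time, the measured TCP pose, the force, the opening and the grip force at its end, in the units of the state.
- get_obs(): the state, without advancing time (a new reading comes with each control period).
- read_camera(name): name is "side" or "top"; returns (picture, depth): 400x640x3 uint8, red, green, blue; 400x640 float32, m along the optical axis (not along the pixel's ray), 0 where there is no reading.
- camera_params(name): a dict with "intrinsics" (3x3 intrinsics, pixels), "cam_to_world" (4x4, takes a point from camera to world coordinates). Camera axes: x right, y up, looking along -z (the intrinsics and any distortion apply to the point x, -y, -z); pixel columns grow to the right and rows downward; lengths in m; the calibration is good to about 2 mm. A picture is of the moment at which its call begins. camera_params takes no time and is no camera call.
- hand_in(): hands the job in; it is judged then, once.
The state is a dict: "t": time; "q": joint angles; "joint_vel": joint speeds; "joint_torque": joint torques, N m; "eef_pos": TCP position; "tool_rot": TCP orientation; "contact_force": force on the tool from outside, world axes, zero at the start; "torque": the same for the moment, N m; "gripper_width": opening from 0.0 (shut) to 1.0 (fully open); "grasp_force": force on a finger pad.
Only numpy, scipy, OpenCV 4.12 (cv2) and the standard library are available. Lean on these libraries where they do the work, as an engineer would, in place of code of your own. Each camera call takes 0.05 s, during which the arm holds its last target. There are 200 camera calls.

## Working session

There is one attempt and no reset: what is moved stays moved. The work goes in short steps, Python scripts to look and compute and a shell command to move; the robot and the scene stay as the last step left them, time stands still between calls to the robot, and variables do not carry over. Pictures are saved under pics/ and viewed, at most 10 in all, crops included, and the job is handed in when it is done.

```bash
mkdir -p pics; cat > h.py <<'E'
from station import *
import numpy as np, cv2
def snap(n,f):
    p,d=read_camera(n); cv2.imwrite(f'pics/{f}.png',p[:,:,::-1]); np.save(f'pics/{f}.npy',d); return p,d
def pt(n,d,u,v,r=1):
    c=camera_params(n);K=c['intrinsics'];w=d[v-r:v+r+1,u-r:u+r+1];z=np.median(w[w>0])
    x=np.array([(u-K[0][2])/K[0][0]*z,-(v-K[1][2])/K[1][1]*z,-z,1]);return (np.array(c['cam_to_world'])@x)[:3]
E
python3 - <<'E'
from h import *
snap('side','s1');snap('top','t1')
for n in('side','top'):print(np.round(camera_params(n)['cam_to_world'],2).tolist(),np.round(camera_params(n)['intrinsics'],0).tolist())
o=get_obs();print(o['t'],o['eef_pos'],o['tool_rot'],o['contact_force'])
E
```

```text
[[0.97, 0.17, -0.17, 0.42], [-0.24, 0.66, -0.71, -0.63], [-0.0, 0.73, 0.68, 0.74], [0.0, 0.0, 0.0, 1.0]] [[420.0, 0.0, 322.0], [0.0, 420.0, 207.0], [0.0, 0.0, 1.0]]
[[-0.03, 0.98, -0.2, 0.42], [-1.0, -0.03, -0.01, 0.02], [-0.02, 0.2, 0.98, 0.94], [0.0, 0.0, 0.0, 1.0]] [[407.0, 0.0, 325.0], [0.0, 407.0, 204.0], [0.0, 0.0, 1.0]]
0.1 [0.30289081 0.6025402  0.19429138] [-1.34118175e-04  2.30775251e-01  9.73006702e-01 -8.51017059e-04] [-0.18652529  0.72366166 -0.90779976]
```

View pics/t1.png

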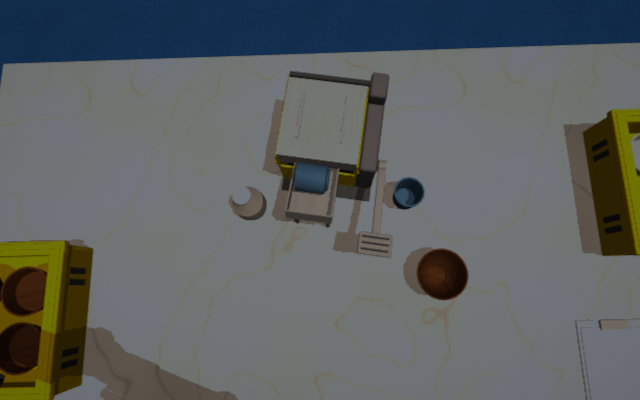

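View pics/s1.png

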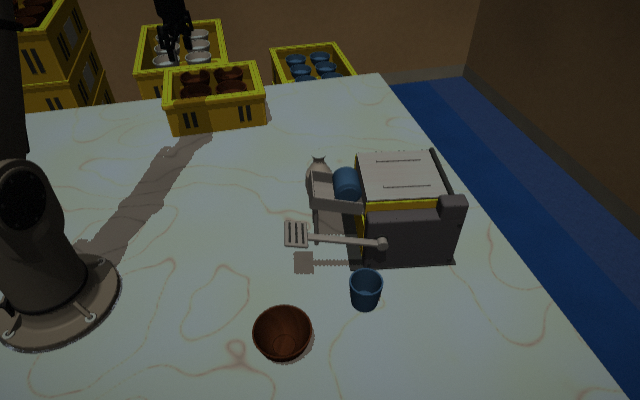

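The top view shows the paddle at about (375,244), the lever's axle near (381,168), the cup in the chute at (311,178), the bowl at (442,274), the upright cup at (408,193) and the flask at (247,203). In the side view the paddle is at (296,233).

```bash
python3 - <<'E'
from h import *
d=np.load('pics/t1.npy')
for k,u,v in[('paddle',375,244),('padL',362,243),('padR',389,246),('padfront',374,254),('padback',376,235),('arm',377,215),('arm2',380,180),('lidFL',284,150),('lidFR',357,162),('lidBL',294,84),('lidBR',366,92),('hous',376,120),('housback',379,88),('cup',311,178),('rail',312,219),('bowlL',418,272),('bowlR',466,276),('tc',408,182),('tcR',423,193),('flask',240,195)]:print(k,pt('top',d,u,v,0 if 'pad' in k else 1).round(3))
d=np.load('pics/s1.npy')
for u,v in[(296,225),(296,242),(288,233),(304,233),(383,243)]:print('side',u,v,pt('side',d,u,v,0).round(3))
E
```

```text
paddle [ 0.496 -0.071  0.146]
padL [ 0.499 -0.046  0.146]
padR [ 0.492 -0.098  0.147]
padfront [ 0.477 -0.068  0.151]
padback [ 0.515 -0.074  0.142]
arm [ 0.557 -0.08   0.128]
arm2 [ 0.634 -0.092  0.112]
lidFL [0.686 0.103 0.172]
lidFR [ 0.656 -0.041  0.172]
lidBL [0.827 0.082 0.172]
lidBR [ 0.805 -0.065  0.171]
hous [ 0.752 -0.085  0.15 ]
housback [ 0.806 -0.091  0.184]
cup [0.628 0.051 0.168]
rail [0.551 0.052 0.134]
bowlL [ 0.443 -0.169  0.057]
bowlR [ 0.432 -0.271  0.057]
tc [ 0.645 -0.164  0.043]
tcR [ 0.613 -0.19   0.067]
flask [0.606 0.198 0.132]
side 296 225 [ 0.501 -0.05   0.149]
side 296 242 [ 0.492 -0.096  0.15 ]
side 288 233 [ 0.482 -0.07   0.151]
side 304 233 [ 0.513 -0.073  0.147]
side 383 243 [ 0.667 -0.107  0.113]
```

```bash
python3 -m creep '[[-1,0,0,40,0,0,0],[-1,10,-40,0,0,0,0],[-1,14,-50,0,0,0,0],[-1,14,-50,0,0,0,0],[-1,14,-50,0,0,0,0]]' 40; python3 -m creep '[[-1,14,-50,0,0,0,0],[-1,14,-50,0,0,0,0],[-1,14,-50,0,0,0,0],[-1,14,-50,0,0,0,0],[-1,14,-50,0,0,0,0]]'; python3 -m creep '[[-1,14,-50,0,0,0,0],[-1,14,-50,0,0,0,0],[-1,14,-50,0,0,0,0],[-1,14,-50,0,0,0,0],[-1,10,-30,0,0,0,0]]'
```

```text
t: 0.72
eef_pos: [0.3554, 0.4112, 0.2348]
tool_rot: [-0.0, 0.231, 0.973, -0.0]
contact_force: [0.5, -0.2, 0.1]
gripper_width: 0.005
grasp_force: 0.0
t: 1.35
eef_pos: [0.4252, 0.1613, 0.2351]
tool_rot: [-0.0, 0.231, 0.973, 0.0]
contact_force: [2.1, 0.1, -1.0]
gripper_width: -0.002
grasp_force: 0.0
t: 1.98
eef_pos: [0.491, -0.0697, 0.2352]
tool_rot: [-0.0, 0.232, 0.973, -0.0]
contact_force: [0.4, 0.6, -0.3]
gripper_width: 0.0
grasp_force: 0.0
```

```bash
python3 -m creep '[[-1,4,-2,-40,0,0,0],[-1,0,0,-25,0,0,0],[-1,0,0,0,0,0,0]]'; python3 - <<'E'
from h import *
p,d=snap('side','s2');q,e=snap('top','t2')
a=cv2.resize(p[130:290,220:420],(640,512),interpolation=3);cv2.imwrite('pics/s2c.png',a[:,:,::-1])
E
```

```text
t: 2.35
eef_pos: [0.4933, -0.0689, 0.1685]
tool_rot: [-0.002, 0.231, 0.973, -0.001]
contact_force: [-0.3, -0.1, -0.2]
gripper_width: -0.003
grasp_force: 0.0
```

View pics/s2c.png

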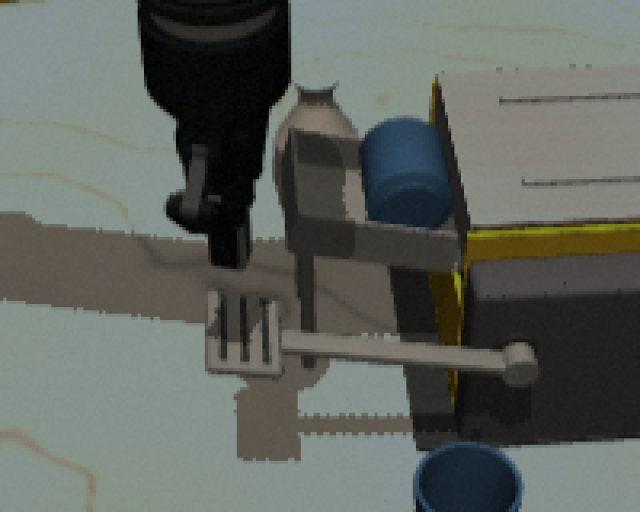

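The shut fingertips end at crop (228,265), full image (291,213). The paddle is centred at crop (243,335), full (296,235), so the tips may be landing towards its left edge. I'll check that by projecting.

```bash
python3 - <<'E'
from h import *
def proj(n,X):
    c=camera_params(n);K=np.array(c['intrinsics']);x=(np.linalg.inv(c['cam_to_world'])@np.r_[X,1])[:3];y=K@[x[0],-x[1],-x[2]];return (y[:2]/y[2]).round(1)
o=get_obs();print(o['eef_pos'])
print('tip',proj('side',o['eef_pos']),'down',proj('side',o['eef_pos']-[0,0,.021]),'pad',proj('side',[.496,-.072,.147]))
d=np.load('pics/s2.npy')
for v in(206,209,211):print([pt('side',d,u,v,0).round(3).tolist() for u in(288,291,294)])
for u,v in((296,225),(296,243),(288,235),(305,235)):print(pt('side',d,u,v,0).round(3))
d=np.load('pics/t2.npy');print(proj('top',o['eef_pos']),proj('top',[.496,-.072,.147]))
E
```

```text
[ 0.49539374 -0.06892214  0.1707808 ]
tip [294.4 224.4] down [294.9 232. ] pad [295.6 234. ]
[[0.485, -0.08, 0.231], [0.49, -0.083, 0.233], [0.496, -0.078, 0.227]]
[[0.485, -0.077, 0.222], [0.489, -0.083, 0.225], [0.496, -0.077, 0.218]]
[[0.484, -0.079, 0.218], [0.489, -0.082, 0.219], [0.495, -0.077, 0.213]]
[ 0.501 -0.05   0.149]
[ 0.492 -0.097  0.149]
[ 0.48  -0.079  0.155]
[ 0.514 -0.076  0.143]
[375.3 243.3] [375.6 244.2]
```

```bash
python3 - <<'E'
from h import *
d=np.load('pics/s2.npy');p=cv2.imread('pics/s2.png')
for v in range(208,230,2):print(v,[pt('side',d,u,v,0).round(3).tolist() if d[v,u]>0 else 0 for u in(290,293,296)],p[v,293])
d=np.load('pics/t2.npy')
p=cv2.imread('pics/t2.png')[190:290,310:450];cv2.imwrite('pics/t2c.png',cv2.resize(p,None,fx=4,fy=4,interpolation=cv2.INTER_CUBIC))
E
```

```text
208 [[0.488, -0.081, 0.227], [0.493, -0.082, 0.226], [0.499, -0.078, 0.221]] [7 6 6]
210 [[0.488, -0.077, 0.218], [0.493, -0.083, 0.222], [0.499, -0.077, 0.215]] [5 5 6]
212 [[0.488, -0.079, 0.215], 0, [0.499, -0.078, 0.212]] [7 5 3]
214 [[0.515, 0.138, 0.0], [0.523, 0.134, 0.003], [0.53, 0.133, 0.002]] [55 60 63]
216 [[0.514, 0.126, 0.005], [0.521, 0.127, 0.002], [0.529, 0.128, -0.001]] [74 82 88]
218 [[0.513, 0.124, -0.0], [0.52, 0.12, 0.002], [0.527, 0.119, 0.001]] [71 79 85]
220 [[0.511, 0.115, 0.002], [0.519, 0.113, 0.002], [0.526, 0.112, 0.001]] [61 68 71]
222 [[0.491, -0.043, 0.153], [0.497, -0.042, 0.151], [0.503, -0.042, 0.149]] [60 65 67]
224 [[0.49, -0.047, 0.152], [0.496, -0.045, 0.148], [0.502, -0.047, 0.149]] [61 66 68]
226 [[0.489, -0.053, 0.153], [0.495, -0.054, 0.151], [0.501, -0.052, 0.149]] [61 66 69]
228 [[0.488, -0.058, 0.152], [0.494, -0.058, 0.15], [0.5, -0.058, 0.149]] [60 64 68]
```

View pics/t2c.png

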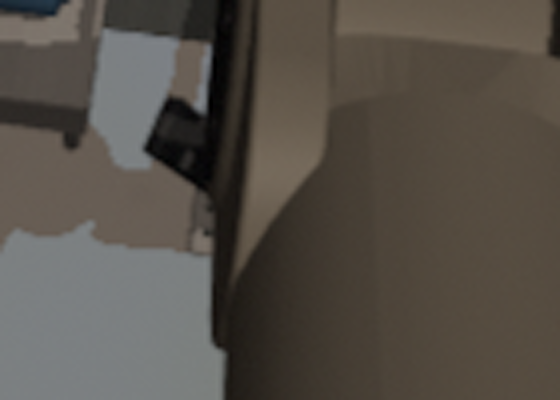

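The side picture shows the fingertip ending near z≈0.21, but the state says 0.171. I'll take a fresh look before going lower.

```bash
python3 -m creep '[[-1,0,0,0,0,0,0],[-1,0,0,0,0,0,0]]'; python3 - <<'E'
from h import *
p,d=snap('side','s3')
o=get_obs();print(o['eef_pos'],o['gripper_width'],o['q'])
cv2.imwrite('pics/s3c.png',cv2.resize(p[100:260,220:380],(640,600),interpolation=3)[:,:,::-1]) if 0 else cv2.imwrite('pics/s3c.png',cv2.resize(p[110:260,220:370],(600,600),interpolation=3)[:,:,::-1])
for v in range(206,224,2):print(v,[pt('side',d,u,v,0).round(3).tolist() if d[v,u]>0 else 0 for u in(290,293,296)])
E
```

```text
t: 2.7
eef_pos: [0.4958, -0.0688, 0.1711]
tool_rot: [0.001, 0.231, 0.973, 0.0]
contact_force: [-0.0, -0.6, -0.6]
gripper_width: -0.0
grasp_force: 0.0
[ 0.49566725 -0.06881146  0.17097625] 0.0034251931819743653 [-0.39219783  0.22630446  0.47320608  2.01787775 -0.12899581  0.92412248
  1.25363243]
206 [[0.488, -0.079, 0.229], [0.494, -0.082, 0.231], [0.5, -0.078, 0.226]]
208 [[0.488, -0.077, 0.223], [0.493, -0.082, 0.226], [0.499, -0.078, 0.221]]
210 [[0.488, -0.08, 0.221], [0.493, -0.083, 0.223], [0.499, -0.078, 0.216]]
212 [[0.516, 0.142, 0.004], [0.494, -0.073, 0.208], [0.499, -0.078, 0.211]]
214 [[0.515, 0.136, 0.003], [0.522, 0.133, 0.003], [0.53, 0.133, 0.002]]
216 [[0.514, 0.129, 0.002], [0.521, 0.125, 0.005], [0.529, 0.125, 0.002]]
218 [[0.512, 0.117, 0.007], [0.52, 0.121, 0.002], [0.527, 0.116, 0.004]]
220 [[0.511, 0.116, 0.001], [0.518, 0.112, 0.003], [0.526, 0.111, 0.003]]
222 [[0.491, -0.042, 0.153], [0.497, -0.042, 0.15], [0.503, -0.041, 0.149]]
```

View pics/s3c.png

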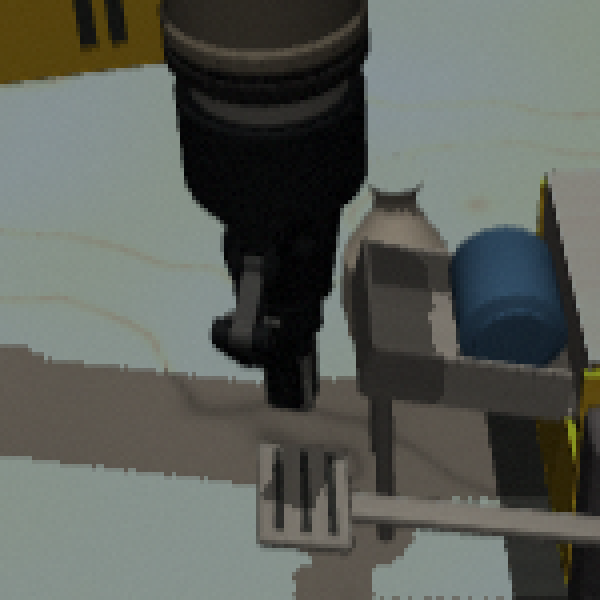

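The fingertip (crop (290,405)) still looks about 37 mm higher than reported, over the middle of the paddle. I'll come down gently and let the force and picture show where contact is.

```bash
python3 -m creep '[[-1,0,-2,-8,0,0,0],[-1,0,0,-8,0,0,0],[-1,0,0,-4,0,0,0],[-1,0,0,0,0,0,0]]';python3 -m creep '[[-1,0,0,-6,0,0,0],[-1,0,0,-6,0,0,0],[-1,0,0,0,0,0,0]]'; python3 - <<'E'
from h import *
p,d=snap('side','s4')
for v in range(210,232,2):print(v,[pt('side',d,u,v,0).round(3).tolist() if d[v,u]>0 else 0 for u in(290,293,296)])
for u,v in((296,244),(288,240),(304,238)):print(pt('side',d,u,v,0).round(3))
E
```

```text
t: 3.25
eef_pos: [0.4948, -0.0709, 0.1496]
tool_rot: [-0.001, 0.231, 0.973, -0.0]
contact_force: [-0.3, 0.2, 0.6]
gripper_width: 0.001
grasp_force: 0.0
t: 3.62
eef_pos: [0.4947, -0.0709, 0.1376]
tool_rot: [-0.001, 0.231, 0.973, -0.0]
contact_force: [-0.2, -0.2, -0.9]
gripper_width: -0.001
grasp_force: 0.0
210 [[0.483, -0.118, 0.257], [0.49, -0.106, 0.244], [0.497, -0.089, 0.226]]
212 [[0.482, -0.121, 0.254], [0.489, -0.105, 0.238], [0.498, -0.086, 0.219]]
214 [[0.482, -0.12, 0.25], [0.489, -0.104, 0.233], [0.498, -0.078, 0.207]]
216 [[0.483, -0.11, 0.235], [0.488, -0.108, 0.232], [0.498, -0.079, 0.203]]
218 [[0.486, -0.084, 0.204], [0.492, -0.085, 0.204], [0.498, -0.079, 0.197]]
220 [[0.486, -0.08, 0.196], [0.491, -0.086, 0.2], [0.498, -0.079, 0.191]]
222 [[0.486, -0.079, 0.19], [0.491, -0.083, 0.192], [0.497, -0.078, 0.186]]
224 [[0.486, -0.079, 0.184], [0.491, -0.083, 0.187], [0.497, -0.079, 0.181]]
226 [[0.489, -0.054, 0.154], [0.495, -0.054, 0.152], [0.497, -0.077, 0.174]]
228 [[0.488, -0.06, 0.154], [0.494, -0.057, 0.15], [0.5, -0.059, 0.15]]
230 [[0.487, -0.064, 0.152], [0.492, -0.065, 0.152], [0.498, -0.066, 0.152]]
[ 0.491 -0.1    0.15 ]
[ 0.478 -0.09   0.153]
[ 0.51  -0.084  0.144]
```

That confirms it: contact should come at a reported z of about 0.112. I'll go on down to contact, then start pressing.

```bash
python3 -m creep '[[-1,0,0,-8,0,0,0],[-1,0,0,-8,0,0,0],[-1,0,0,-6,0,0,0],[-1,0,0,0,0,0,0]]';python3 -m creep '[[-1,0,0,-6,0,0,0],[-1,0,0,-6,0,0,0],[-1,0,0,0,0,0,0]]'; python3 - <<'E'
from h import *
p,d=snap('side','s5')
cv2.imwrite('pics/s5c.png',cv2.resize(p[130:280,240:440],(800,600),interpolation=3)[:,:,::-1])
E
```

```text
t: 4.18
eef_pos: [0.4947, -0.0709, 0.1156]
tool_rot: [-0.001, 0.231, 0.973, -0.0]
contact_force: [-0.0, -0.2, 0.2]
gripper_width: -0.004
grasp_force: 0.0
t: 4.55
eef_pos: [0.4951, -0.0709, 0.104]
tool_rot: [-0.0, 0.231, 0.973, -0.0]
contact_force: [-0.0, -0.5, 0.7]
gripper_width: 0.0
grasp_force: 0.0
```

View pics/s5c.png

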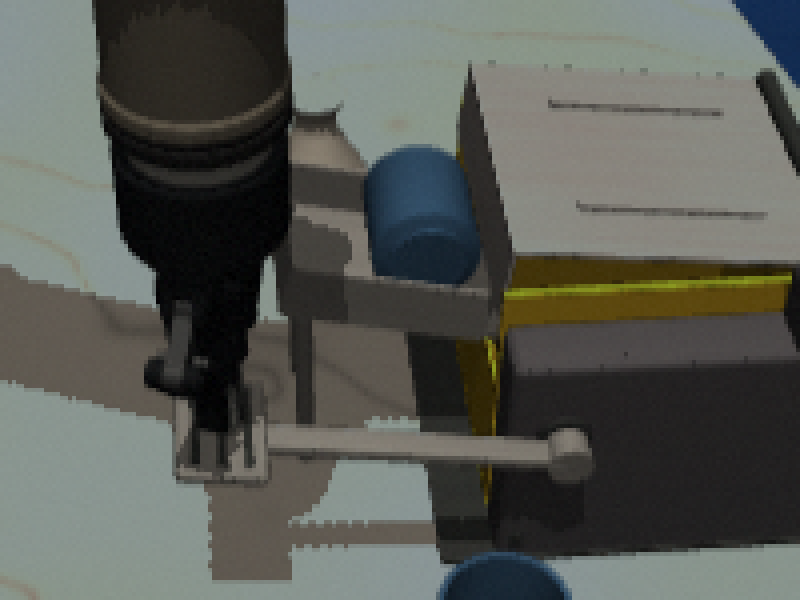

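The fingertips are now on the paddle (crop (215,425)). The lever is lower and the lid has started to open (gap at (550,265)), so I'll keep pressing.

```bash
python3 -m creep '[[-1,0,0,-8,0,0,0],[-1,0,0,-8,0,0,0],[-1,0,0,-8,0,0,0],[-1,0,0,0,0,0,0]]';python3 - <<'E'
from h import *
p,d=snap('side','s6')
cv2.imwrite('pics/s6c.png',cv2.resize(p[130:280,240:440],(800,600),interpolation=3)[:,:,::-1])
for v in range(232,256,3):print(v,[pt('side',d,u,v,0).round(3).tolist() if d[v,u]>0 else 0 for u in(287,293,299,304)])
E
```

```text
t: 5.1
eef_pos: [0.4949, -0.0709, 0.0797]
tool_rot: [-0.0, 0.231, 0.973, -0.0]
contact_force: [-2.1, -0.6, 12.3]
gripper_width: -0.003
grasp_force: 7.1
232 [[0.474, -0.125, 0.212], [0.486, -0.114, 0.199], [0.501, -0.084, 0.164], [0.537, 0.065, 0.003]]
235 [[0.473, -0.126, 0.206], [0.485, -0.113, 0.19], [0.501, -0.081, 0.152], [0.517, -0.049, 0.115]]
238 [[0.481, -0.053, 0.119], [0.484, -0.116, 0.185], [0.501, -0.081, 0.144], [0.515, -0.058, 0.116]]
241 [[0.479, -0.059, 0.118], [0.489, -0.082, 0.14], [0.501, -0.08, 0.135], [0.513, -0.065, 0.115]]
244 [[0.478, -0.069, 0.12], [0.488, -0.08, 0.128], [0.5, -0.08, 0.125], [0.511, -0.075, 0.117]]
247 [[0.477, -0.076, 0.119], [0.488, -0.079, 0.118], [0.5, -0.081, 0.118], [0.51, -0.082, 0.116]]
250 [[0.475, -0.084, 0.118], [0.487, -0.087, 0.119], [0.498, -0.088, 0.117], [0.508, -0.091, 0.118]]
253 [[0.474, -0.091, 0.119], [0.485, -0.094, 0.118], [0.497, -0.095, 0.116], [0.506, -0.097, 0.116]]
```

View pics/s6c.png

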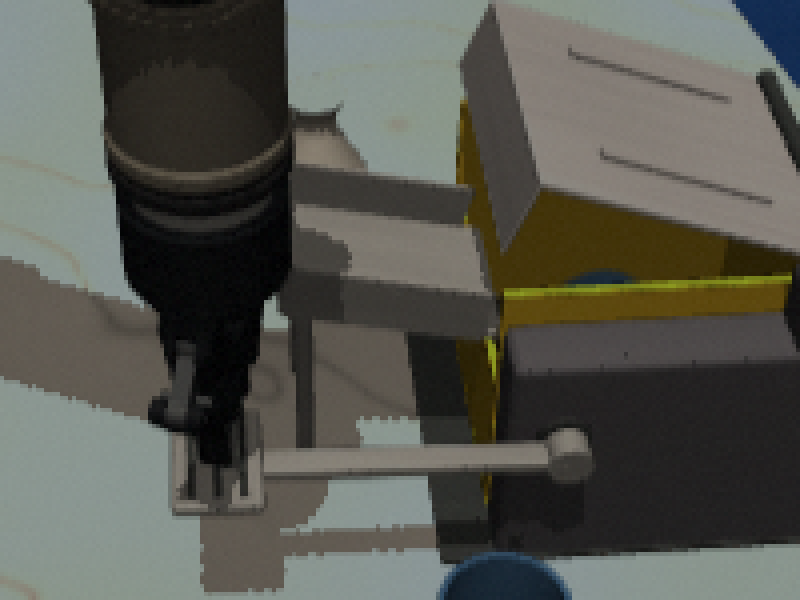

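The cup has left the chute and its top shows inside the tub at crop (600,278). The paddle is at z≈0.117. I'll press slightly further, hold while it settles, and measure the cup.

```bash
python3 -m creep '[[-1,0,0,-8,0,0,0],[-1,0,0,-8,0,0,0],[-1,0,0,0,0,0,0],[-1,0,0,0,0,0,0],[-1,0,0,0,0,0,0]]';python3 -m creep '[[-1,0,0,0,0,0,0],[-1,0,0,0,0,0,0],[-1,0,0,0,0,0,0]]';python3 - <<'E'
from h import *
p,d=snap('side','s7')
cv2.imwrite('pics/s7c.png',cv2.resize(p[130:280,240:440],(800,600),interpolation=3)[:,:,::-1])
print([(u,pt('side',d,u,v,0).round(3).tolist()) for v in(195,198,200) for u in(380,385,390,395,400) if int(p[v,u,2])>int(p[v,u,0])+15])
print([pt('side',d,u,250,0).round(3).tolist() for u in(284,287,304)])
E
```

```text
t: 5.78
eef_pos: [0.4955, -0.0709, 0.0649]
tool_rot: [0.0, 0.231, 0.973, 0.0]
contact_force: [-1.4, -0.5, 5.5]
gripper_width: -0.005
grasp_force: 2.6
t: 6.15
eef_pos: [0.4955, -0.0709, 0.0649]
tool_rot: [0.0, 0.231, 0.973, 0.0]
contact_force: [-2.5, 0.4, 5.6]
gripper_width: -0.001
grasp_force: 2.6
[]
[[0.471, -0.067, 0.102], [0.477, -0.07, 0.103], [0.51, -0.079, 0.103]]
```

View pics/s7c.png

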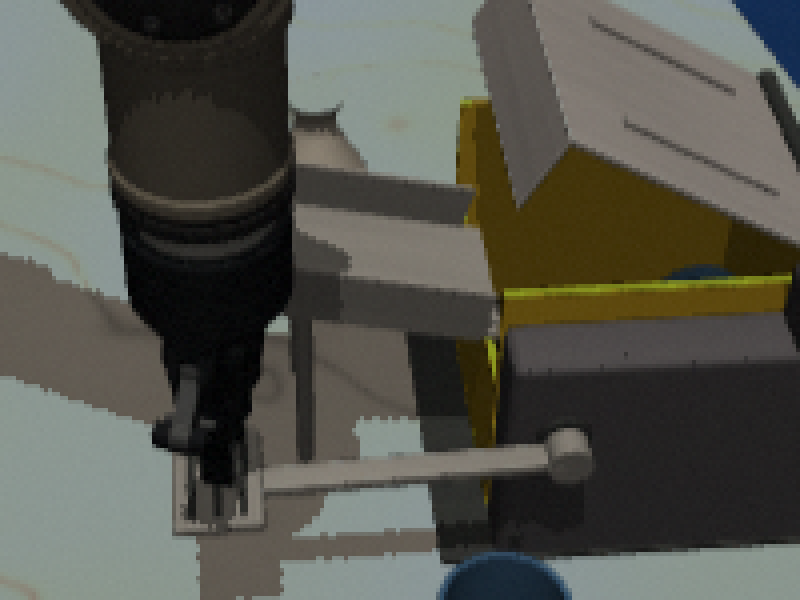

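The cup now lies at the back of the tub (crop (700,270)). I'll ease the paddle up at about 40 mm/s, well below 160 mm/s.

```bash
for i in 1 ; do python3 -m creep '[[-1,0,0,3,0,0,0],[-1,0,0,5,0,0,0],[-1,0,0,5,0,0,0],[-1,0,0,5,0,0,0],[-1,0,0,5,0,0,0]]'; python3 -m creep '[[-1,0,0,5,0,0,0],[-1,0,0,4,0,0,0],[-1,0,0,4,0,0,0],[-1,0,0,3,0,0,0],[-1,0,0,3,0,0,0]]'; python3 -m creep '[[-1,0,0,3,0,0,0],[-1,0,0,3,0,0,0],[-1,0,0,3,0,0,0],[-1,0,0,3,0,0,0],[-1,0,0,3,0,0,0]]'; done; python3 - <<'E'
from h import *
p,d=snap('side','s8')
print([pt('side',d,u,240,0).round(3).tolist() for u in(286,288,304)])
print('lid',pt('side',d,380,165,0),pt('side',d,420,180,0))
E
```

```text
t: 6.82
eef_pos: [0.4969, -0.0712, 0.0882]
tool_rot: [0.002, 0.231, 0.973, 0.0]
contact_force: [3.8, -1.1, 3.9]
gripper_width: -0.002
grasp_force: 2.2
t: 7.45
eef_pos: [0.495, -0.0708, 0.1063]
tool_rot: [-0.0, 0.231, 0.973, -0.0]
contact_force: [3.8, -0.1, 4.1]
gripper_width: 0.004
grasp_force: 2.0
t: 8.07
eef_pos: [0.4936, -0.0708, 0.1206]
tool_rot: [-0.001, 0.231, 0.973, -0.0]
contact_force: [-0.6, -0.3, -0.8]
gripper_width: -0.002
grasp_force: 0.0
[[0.474, -0.089, 0.153], [0.478, -0.089, 0.152], [0.509, -0.089, 0.144]]
lid [0.71476016 0.06236237 0.1756573 ] [ 0.78000129 -0.00751898  0.17508451]
```

The lid is shut at z≈0.175 and the paddle is back up with no force on it. Next I'll retreat straight up and then a little towards the robot.

```bash
python3 -m creep '[[-1,0,0,10,0,0,0],[-1,0,0,30,0,0,0],[-1,0,0,40,0,0,0],[-1,0,0,30,0,0,0],[-1,0,0,0,0,0,0]]'; python3 -m creep '[[-1,0,0,0,0,0,0],[-1,0,0,0,0,0,0],[-1,0,0,0,0,0,0],[-1,0,0,0,0,0,0]]'; python3 - <<'E'
from h import *
p,d=snap('side','s9')
E
```

```text
t: 8.75
eef_pos: [0.4967, -0.0711, 0.2339]
tool_rot: [0.002, 0.231, 0.973, 0.001]
contact_force: [-0.0, 0.4, -0.4]
gripper_width: -0.001
grasp_force: 0.0
t: 9.25
eef_pos: [0.4949, -0.0709, 0.2308]
tool_rot: [-0.0, 0.231, 0.973, -0.0]
contact_force: [0.0, 0.8, -0.6]
gripper_width: 0.0
grasp_force: 0.0
```

View pics/s9.png

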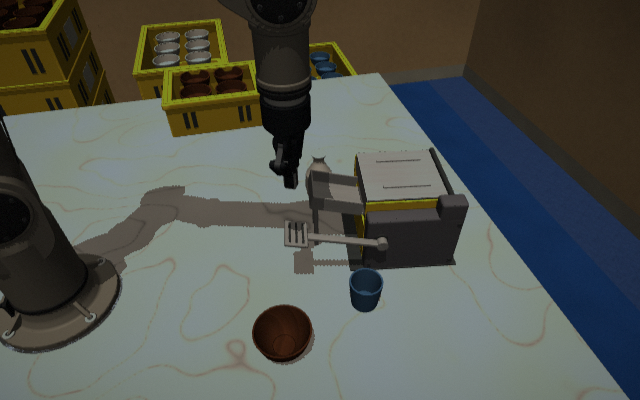

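The lid is shut (around (400,175)), the chute is empty, and the lever is up at (296,233). The flask, bowl and tea cup are where they were, and the hand is clear at (290,180).

```bash
python3 -c "from station import *; print(hand_in())"
```

```text
the job is handed in; nothing more can be done
None
```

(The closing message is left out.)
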